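# Chuck a slip-cast bottle in a self-centring chuck

### The job

Chuck the white slip-cast bottle that stands by itself beside the round steel chuck: swing the lever on the chuck's sleeve counter-clockwise to open its three jaws, set the bottle down upright between them on the chuck's face without dropping it, and let go of it. Then swing the lever back clockwise until all three jaws hold the bottle snugly in the middle; its wall is thin, so stop when the rubber pads are pressed in a few millimetres and do not force the lever beyond that. Leave the plaster egg, the caliper and the tape roll where they are.

Things in the scene. Friction and masses are not known exactly. Their poses are not given: they have to be found in the camera images.
- bottle: white slip-cast bottle standing by itself on the table left or right of the chuck, 106 mm tall; round belly 49 mm across, widest 14 to 36 mm above its foot, slim neck 22 mm across from 60 to 106 mm above the foot (take it there, about 80 mm up). About 0.09 kg. Origin: centre of its foot; z points up through the mouth. The bottles in the row at the far back stay there.
- chuck: fixed self-centring chuck standing on the table, axis upright: dark flange 168 mm across, knurled steel sleeve 160 mm across and 22 to 41 mm high, aluminium face 133 mm across on top at 48 mm height. Origin: on the axis at table height; z up; -x points to the middle of the lever's swing.
- chuck_face (a point): centre of the chuck's aluminium face, on the axis, 48 mm above the table: the bottle's foot stands here.
- sleeve (a joint): turn of the sleeve with its lever, rad: 0 = jaws fully open, grows clockwise seen from above as they close, stops at 1.5. Pad faces stand 38 mm minus 14.7 mm per rad from the axis: they touch the bottle at about 0.93, are pressed in 3 mm at 1.15 and fully (6 mm, 9 N a jaw) at 1.33; beyond that they crush it. Stays where left; takes 4 to 7 N at the grip.
- lever_grip (a point): on the axis of the upright black grip (round post, 18 mm thick, 43 to 103 mm above the table) at the end of the sleeve's lever, 80 mm above the table, 118 mm from the chuck's axis. The lever's arm below reaches 38 mm height. At sleeve angle s the grip bears pi + 0.75 - s from the chuck's x axis (counter-clockwise from above).
- jaw_1: steel jaw with a ribbed black rubber pad 22 mm wide and 24 mm tall; 40 mm tall above the face, slides radially with the sleeve, at 60 degrees from the chuck's x axis. Its frame's origin lies on the chuck axis when fully open and moves along its own x (inward) as it closes.
- jaw_2: the same, at 180 degrees.
- jaw_3: the same, at -60 degrees.
- egg: plaster egg form standing on the other side of the chuck, 79 mm across and 68 mm tall; a bystander. Origin: centre of its underside.
- caliper: steel vernier caliper lying flat, 188 mm long, behind the chuck; a bystander. Origin: middle of its length, underside.
- tape: roll of tan tape lying flat behind the chuck to its right, 104 mm across, 25 mm tall; a bystander. Origin: centre of its underside.

How it is judged (in metres and radians):
On the way, in this order (a step that is already met when the one before it is completed fails the run):
1. the jaws are opened wide enough for the bottle (value of joint sleeve below 0.75 rad), for 0.1 s.
2. the bottle stands upright on the chuck's face between the open jaws, let go (horizontal distance between bottle and chuck_face below 0.016 m and z of bottle in the frame of chuck_face below 0.004 m and angle between bottle's own z axis and vertical below 0.1 rad and value of joint sleeve below 0.88 rad and contact force between the fingers and bottle below 0.1 N), for 0.2 s.
At the end, for the whole second after the job is handed in: The bottle stands upright (within 0.06 rad) on the chuck's face, within 4 mm of its axis and 4 mm of its surface, at rest, and each of the three jaws presses on it with more than 1.2 N; the sleeve is at rest (contact force between each of jaw_1, jaw_2, jaw_3 and bottle above 1.2 N and horizontal distance between bottle and chuck_face below 0.004 m and z of bottle in the frame of chuck_face between -0.003 and 0.004 m and angle between bottle's own z axis and vertical below 0.06 rad and linear speed of bottle below 0.01 m/s and velocity of joint sleeve between -0.05 and 0.05 rad/s); the robot touches nothing.
It fails at once if a jaw squeezes the bottle with more than 20 N (contact force between any of jaw_1, jaw_2, jaw_3 and bottle above 20 N).
It fails at once if the bottle is dropped (out of the fingers and moving faster than 0.5 m/s) (contact force between the fingers and bottle below 0.1 N and linear speed of bottle above 0.5 m/s).
It fails at once if the bottle is tipped over (angle between bottle's own z axis and vertical above 0.7 rad).
It fails at once if the egg, the caliper or the tape roll is shifted by more than 30 mm (distance of any of egg, caliper, tape from where it was at the start of the episode above 0.03 m).
It also fails if it takes over 64 s, if anything falls off the work surface, if the arm or the gripper's body presses on something with over 40 N, if the wrist force passes 120 N, or if a joint passes its speed limit or range.

### The arm

A 6-joint arm with a two-finger parallel gripper is mounted at the origin on a cart in front of the work surface, level with it; the furniture and walls round the work are solid. World frame = base frame: x ahead of the robot, y to its left, z up, the work surface at z = 0. Lengths are in mm, angles in rad, forces in N, time in s.
With the tool pointing down it reaches from about 350 to 775 mm from the base axis. Payload 7.3 kg.
Tool frame: the origin (TCP) lies on the centre line of the jaws, within the pads' length; the fingertips stand 14 mm ahead of it and the grasp point (between the pads) lies 5 mm behind it; z points along the fingers, y is the line along which they close (so a half turn about z gives the same grasp; the last joint's range is limited). The gripper opens to 92 mm and grips with 3 to 60 N. Pads are 19 mm wide; open, the fingers measure 130 mm over their backs; the gripper's body (75 mm by 190 mm) begins 47 mm behind the grasp point.
Start: joints at [-1.376, 0.342, 1.524, -0, 1.275, -0.146], TCP at [175.499, -494.817, 240.741] pointing down, gripper open.
Joint ranges: [-2.53, 2.53], [-0.77, 2.02], [0.04, 2.7], [-1, 4.14], [0.28, 2.66], [-3.11, 3.11]. Speed limits (rad/s): [2.57, 2.57, 3.14, 3.14, 3.14, 3.14].

### API

Orientations are given as [roll, pitch, yaw] about the fixed x, y, z axes, in that order (R = Rz(yaw) Ry(pitch) Rx(roll)).
In Python, from plant import get_obs, capture, bot, spot_in, trace, pinpoint gives the robot as it stands.
- The arm moves only by the tool play_rows, never from a script. Its argument "rows" is a list of rows, each a list of 2 entries, a list of its own where there are three numbers: the shift along the world's x, y, z in units of 3 cm (1.0 is 3 cm), then the turn, a rotation vector about the world's x, y, z in units of 8 degrees (1.0 is 8 degrees). A call has 1 to 12 rows; each row shifts and turns the commanded pose from where the row before left it; what a row does not reach is not made up. A row lasts 1/8 s, in which the tool goes at most 62.5 mm and 10.7 degrees, less where a joint would pass 70% of its speed; a pose out of reach is approached as far as the arm can. A call with a number of a shift or a turn outside -1 to 1 is refused whole. A call with a gripper value outside its range is refused whole. "hand" is the opening, from -1 (shut) to 1 (fully open), set as the call begins (left out, the last holds). The fingers move at their own pace and stop on an object; the grip force is fixed at half the most. Time passes only in rows, so rows that do not move let the fingers close. It gives the time, the measured TCP pose, the force, the opening and the grip force at its end, in the units of the state.
- get_obs(): the state, without advancing time (a new reading comes with each control period).
- capture(name): name is "scene" or "top" or "wrist"; returns a dict with "frame" (480x640x3 uint8, red, green, blue), "fov_y" (degrees; the focal length in pixels is half the picture's height over the tangent of half this angle, whatever the lens; pixels are square), "cx", "cy" (the principal point, pixels), "rvec" (rotation vector, rad) and "tvec" (3), from world to camera coordinates, as OpenCV has them; the wrist camera has in their place "hand_eye" (4x4, takes a point from camera to tool coordinates, whose origin is the TCP and whose axes are the flange's). Camera axes: x right, y down, z forward; pixel columns grow to the right and rows downward; lengths in mm; the calibration is good to about 2 mm. A picture is of the moment at which its call begins: read the wrist's pose just before it. There is no depth.
- bot.close_job(): hands the job in; it is judged then, once.
Trained networks look in the newest picture that a camera, given by its name, has taken for a name from the list of things; names that differ only in an ending like _2 or _b are one class to them, and where a whole thing is asked for, a point or a joint stands for the part that bears it (a point fixed in the world has none). Each returns a list of dicts, best first, with "p" (0 to 1); they miss things now and then, are a little off and sometimes report something else, mostly with a low value. They report only what shows in the picture. A call takes as long as a camera call.
- spot_in(query, camera): "at" ([row, column] in pixels, amid what is visible of it).
- trace(query, camera): "mask" (480x640 bool, what is visible of it) and "at" ([row, column] in pixels, amid what is visible of it).
- pinpoint(query, camera): "at" ([row, column] in pixels: a listed point, or the origin of a listed thing).
The state is a dict: "time": time; "joint_positions": joint angles; "dq": joint speeds; "tau": joint torques, N m; "tool_pos": TCP position; "tcp_rot": TCP orientation; "contact_force": force on the tool from outside, world axes, zero at the start; "moment": the same for the moment, N m; "grip_width": finger opening in mm; "finger_force": force on a finger pad.
Only numpy, scipy, OpenCV 4.12 (cv2) and the standard library are available. Lean on these libraries where they do the work, as an engineer would, in place of code of your own. Each camera call takes 0.05 s, during which the arm holds its last target. There are 200 camera calls.

## Working session

There is one attempt and no reset: what is moved stays moved. The work goes in short steps, Python scripts to look and compute and a tool call to move; the robot and the scene stay as the last step left them, time stands still between calls to the robot, and variables do not carry over. Pictures are saved under pics/ and viewed, at most 12 in all, crops included, and the job is handed in when it is done.

Besides the shell and the picture viewer there is one more tool, called as a command line: name --argument value ..., lists and objects as JSON in quotes. play_rows: Moves the arm, as the interface text tells. Shifts and turns lie within -1 to 1; 1 stands for 3 cm of shift or 8 degrees of turn. Its arguments: {"type":"object","properties":{"rows":{"type":"array"},"hand":{"type":"number"}},"required":["rows"]}

```bash
mkdir -p pics; ls; cat > h.py <<'E'
import numpy as np, cv2
from plant import get_obs, capture, bot, spot_in, trace, pinpoint
def K(c):
    f=240/np.tan(np.radians(c["fov_y"])/2); return np.array([[f,0,c["cx"]],[0,f,c["cy"]],[0,0,1.]])
def ray(c,rc,o=None):
    """origin, direction in world"""
    d=np.linalg.inv(K(c))@np.array([rc[1],rc[0],1.])
    if "rvec" in c:
        R=cv2.Rodrigues(np.array(c["rvec"],float))[0]; t=np.array(c["tvec"],float).ravel()
        return -R.T@t, R.T@d
    from scipy.spatial.transform import Rotation as Ro
    H=np.array(c["hand_eye"]); R=Ro.from_euler('xyz',o["tcp_rot"]).as_matrix(); p=np.array(o["tool_pos"])
    return R@H[:3,3]+p, R@H[:3,:3]@d
def atz(r,z): return r[0]+r[1]*(z-r[0][2])/r[1][2]
def tri(rs):
    A=0;b=0
    for o,d in rs:
        d=d/np.linalg.norm(d);P=np.eye(3)-np.outer(d,d);A=A+P;b=b+P@o
    x=np.linalg.solve(A,b); return x,[float(np.linalg.norm((np.eye(3)-np.outer(d,d)/(d@d))@(x-o))) for o,d in rs]
def save(c,n): cv2.imwrite("pics/"+n,c["frame"][:,:,::-1])
E
python3 - <<'E'
from h import *
np.set_printoptions(precision=1,suppress=True)
C={}
for n in("scene","top"):
    C[n]=capture(n); save(C[n],n+".png")
    print(n,ray(C[n],(240,320)))
z={"bottle":0,"chuck":0,"chuck_face":48,"lever_grip":80,"egg":0,"tape":0,"caliper":0}
for q in z:
    P={}
    for n in C:
        r=pinpoint(q,n)
        for k in r[:3]: print(q,n,np.array(k["at"]),round(k["p"],2),atz(ray(C[n],k["at"]),z[q]))
        if r:P[n]=ray(C[n],r[0]["at"])
    if len(P)==2: print("  tri",tri(list(P.values())))
print(get_obs()["tcp_rot"],get_obs()["time"])
E
```

```text
pics
scene (array([ -249.6, -1097.9,   793.6]), array([ 0.6,  0.7, -0.4]))
top (array([ 326.9,    1.7, 1750.4]), array([ 0.2, -0. , -1. ]))
bottle scene [359.9 363.5] 0.74 [ 452.1 -349.4    0. ]
bottle top [321.  429.8] 0.57 [ 461.1 -344.8    0. ]
  tri (array([ 459.7, -344.6,   -6.1]), [2.2995419359011593, 2.299541935901321])
chuck scene [280.2 323.8] 0.83 [600.  -17.3   0. ]
chuck scene [271.  328.2] 0.56 [642.3  16.4   0. ]
chuck scene [359.2 365.4] 0.42 [ 457.1 -350.1    0. ]
chuck top [268.4 316.6] 0.84 [606.6 -18.    0. ]
  tri (array([604.4, -16.4,  -1.4]), [2.9205409612492392, 2.9205409612493214])
chuck_face scene [267.8 328.8] 0.87 [600.8 -38.   48. ]
chuck_face top [265.  320.2] 0.77 [608.9 -27.4  48. ]
  tri (array([609.8, -27.3,  40.4]), [0.3816906007599604, 0.38169060075979927])
lever_grip top [300.6 297.6] 0.85 [503.4  33.3  80. ]
egg scene [251.4 231.7] 0.6 [485.5 292.3   0. ]
egg top [307.5 209.6] 0.55 [486.9 286.    0. ]
  tri (array([484.8, 286.5,   2.8]), [2.121221106959741, 2.121221106959605])
tape scene [305.  404.4] 0.84 [ 686.  -244.6    0. ]
tape top [242.2 393.2] 0.69 [ 689.  -240.8    0. ]
  tri (array([ 689.7, -241.2,   -3.1]), [0.005914407480441655, 0.0059144074806282984])
caliper scene [259.8 375.2] 0.85 [795.4 -15.2   0. ]
caliper top [204.7 319.4] 0.7 [797.5 -22.7   0. ]
  tri (array([794. , -20.8,   3.4]), [3.027170932864942, 3.0271709328651046])
[3.1 0.  0.3] 0.8
```

View pics/scene.png

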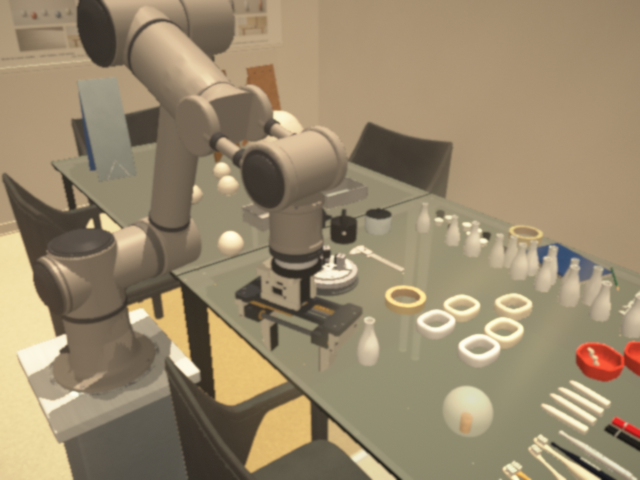

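View pics/top.png

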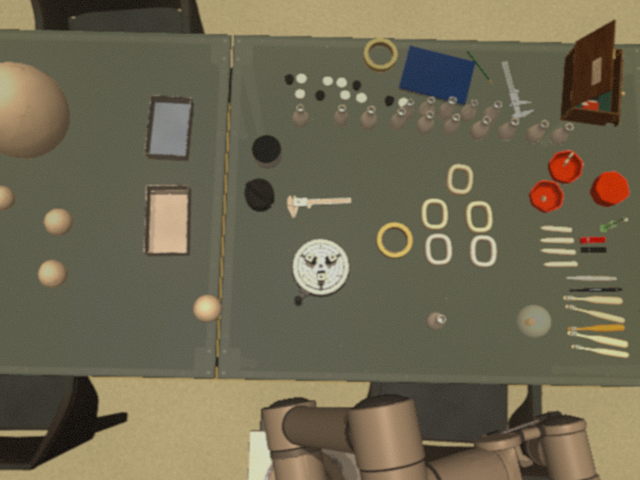

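```bash
python3 - <<'E'
from h import *
np.set_printoptions(precision=2,suppress=True)
o=get_obs();print(o)
w=capture("wrist");print(w["hand_eye"],w["fov_y"])
E
```

```text
{'time': 0.8, 'joint_positions': array([-1.38,  0.34,  1.52,  0.  ,  1.28, -0.15]), 'dq': array([-0., -0.,  0.,  0.,  0., -0.]), 'tau': array([ -0.  , -43.11, -24.45,   0.07,   0.05,  -0.  ]), 'tool_pos': array([ 175.47, -494.82,  240.77]), 'tcp_rot': array([3.14, 0.  , 0.34]), 'contact_force': array([0.09, 0.01, 0.14]), 'moment': array([-0.03,  0.03, -0.04]), 'finger_force': 0.0, 'grip_width': 91.99794555532121}
[[   0.     -0.97   -0.24   65.66]
 [   1.      0.     -0.      0.14]
 [   0.     -0.24    0.97 -144.87]
 [   0.      0.      0.      1.  ]] 68.88655735691475
```

The scene picture shows the bottle around (row 340, col 369) with the chuck half hidden behind the gripper. In the top picture the chuck is at (267, 321), the lever grip at (300, 298), the bottle at (321, 437), and the egg on the left at (307, 208). The lever sits at s≈1.2, so I'll move over for a closer look.

play_rows --rows '[[[0.65, 0.99, 0], [0, 0, -0.5]], [[0.65, 0.99, 0], [0, 0, -0.5]], [[0.65, 0.99, 0], [0, 0, -0.5]], [[0.65, 0.99, 0], [0, 0, -0.5]], [[0.65, 0.99, 0], [0, 0, -0.5]], [[0.65, 0.99, 0], [0, 0, -0.5]], [[0.65, 0.99, 0], [0, 0, -0.5]], [[0.65, 0.99, 0], [0, 0, -0.5]], [[0.65, 0.99, 0], [0, 0, -0.5]], [[0.65, 0.99, 0], [0, 0, -0.5]], [[0.65, 0.99, 0], [0, 0, -0.5]], [[0.65, 0.99, 0], [0, 0, -0.5]]]' --hand 0.2

```text
time: 2.35
tool_pos: [410.1, -137.4, 240.9]
tcp_rot: [3.141, -0.0, -0.499]
contact_force: [0.2, -0.2, 1.1]
grip_width: 55.3
finger_force: 0.0
```

play_rows --rows '[[[0.65, 0.99, 0], [0, 0, 0]], [[0.65, 0.99, 0], [0, 0, 0]], [[0.3, 0.99, 0], [0, 0, 0]], [[0, 0.5, 0], [0, 0, 0]], [[0, 0, 0], [0, 0, 0]], [[0, 0, 0], [0, 0, 0]]]'

```text
time: 3.1
tool_pos: [457.3, -35.1, 240.8]
tcp_rot: [3.141, -0.0, -0.498]
contact_force: [0.0, -0.6, 1.1]
grip_width: 55.1
finger_force: 0.0
```

```bash
cat > look.py <<'E'
import sys,pickle,os
from h import *
np.set_printoptions(precision=1,suppress=True)
n=sys.argv[1]; qs=sys.argv[2:]
z={"bottle":0,"chuck":0,"chuck_face":48,"lever_grip":80}
D=pickle.load(open("rays.pkl","rb")) if os.path.exists("rays.pkl") else {}
o=get_obs();c=capture("wrist");save(c,n+".png");print(o["time"],o["tool_pos"],np.array(o["tcp_rot"]))
for q in qs:
    r=pinpoint(q,"wrist")
    for k in r[:2]: print(q,np.array(k["at"]),round(k["p"],2),atz(ray(c,k["at"],o),z.get(q,48)))
    if r and r[0]["p"]>.4:
        D.setdefault(q,[]).append(ray(c,r[0]["at"],o))
        if len(D[q])>1: print("  tri",tri(D[q]))
pickle.dump(D,open("rays.pkl","wb"))
E
python3 look.py w1 chuck chuck_face lever_grip jaw_1
```

```text
3.1 [457.3 -35.1 240.8] [ 3.1 -0.  -0.5]
chuck [ 82.3 245.6] 0.9 [607.8 -27.1   0. ]
chuck_face [ 69.8 235.6] 0.83 [609.3 -29.6  48. ]
chuck_face [210.4 225.8] 0.4 [506.   46.1  48. ]
lever_grip [210.  226.6] 0.74 [506.8  34.6  80. ]
```

play_rows --rows '[[[0.2, 0.9, 0], [0, 0, 0]], [[0.2, 0.9, 0], [0, 0, 0]], [[0.1, 0.7, 0], [0, 0, 0]], [[0, 0, 0], [0, 0, 0]], [[0, 0, 0], [0, 0, 0]]]' --hand -0.2

```text
time: 3.98
tool_pos: [472.4, 40.1, 240.7]
tcp_rot: [3.141, -0.0, -0.497]
contact_force: [0.5, 0.2, 0.1]
grip_width: 36.7
finger_force: 0.0
```

```bash
python3 look.py w2 chuck chuck_face lever_grip; python3 - <<'E'
from h import *
a=np.hstack([cv2.imread("pics/w1.png")[:, :],cv2.imread("pics/w2.png")]);cv2.imwrite("pics/w12.png",cv2.resize(a,(800,300)))
E
```

```text
3.975 [472.4  40.1 240.7] [ 3.1 -0.  -0.5]
chuck_face [ 42.4 314.7] 0.79 [610.2 -26.8  48. ]
  tri (array([613.2, -28.1,  34.7]), [0.19992913047878777, 0.1999291304788375])
lever_grip [184.9 310.1] 0.76 [506.1  34.1  80. ]
  tri (array([506.6,  33.8,  82.6]), [0.2770172009562037, 0.2770172009560728])
```

View pics/w12.png

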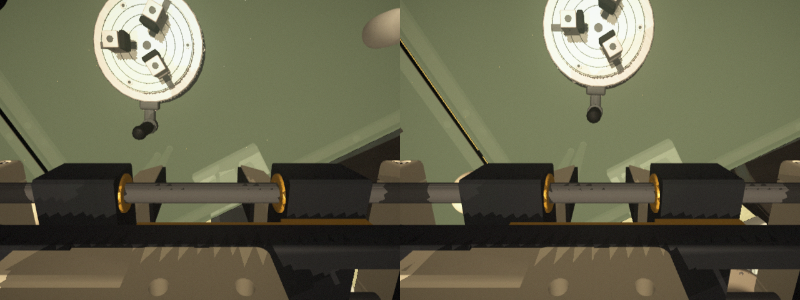

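Side by side, w1/w2 show the chuck with its three jaws, the grip ball-top at about (130,143) and (115,594) of the combined picture, and the fingers just below. Grip is at (506.5, 34), axis at about (609, -28), 120 mm apart (118 expected). Now lowering the fingers around the grip.

play_rows --rows '[[[0.6, -0.1, -0.5], [0, 0, -0.3]], [[0.54, -0.1, -0.9], [0, 0, 0]], [[0, 0, -0.9], [0, 0, 0]], [[0, 0, -0.9], [0, 0, 0]], [[0, 0, -0.9], [0, 0, 0]], [[0, 0, -0.9], [0, 0, 0]], [[0, 0, -0.35], [0, 0, 0]], [[0, 0, 0], [0, 0, 0]]]' --hand 0

```text
time: 5.18
tool_pos: [506.6, 34.4, 80.0]
tcp_rot: [3.141, 0.001, -0.539]
contact_force: [0.1, -0.0, 0.3]
grip_width: 45.7
finger_force: 0.0
```

play_rows --rows '[[[0, 0, 0], [0, 0, 0]], [[0, 0, 0], [0, 0, 0]]]' --hand -0.52

```text
time: 5.42
tool_pos: [507.3, 34.6, 81.2]
tcp_rot: [-3.141, -0.002, -0.539]
contact_force: [-0.1, 1.3, -0.2]
grip_width: 30.8
finger_force: 0.0
```

```bash
python3 - <<'E'
from h import *
np.set_printoptions(precision=1,suppress=True)
c=np.array([609.5,-28]);g=np.array([506.5,34]);r=118
o=get_obs();print(o["tool_pos"],o["contact_force"])
b0=np.arctan2(*(g-c)[::-1]);p=g.copy()
print(b0)
for k in range(1,13):
    b=b0+k*np.radians(6); q=c+np.linalg.norm(g-c)*np.array([np.cos(b),np.sin(b)]); print(k,q,(q-p)/30); p=q
E
```

```text
[507.3  34.6  81.2] [-0.1  1.3 -0.2]
2.599746620763334
1 [500.6  22.9] [-0.2 -0.4]
2 [495.9  11.2] [-0.2 -0.4]
3 [492.4  -0.9] [-0.1 -0.4]
4 [490.2 -13.3] [-0.1 -0.4]
5 [489.3 -25.8] [-0.  -0.4]
6 [489.7 -38.4] [ 0.  -0.4]
7 [491.5 -50.8] [ 0.1 -0.4]
8 [494.5 -63.1] [ 0.1 -0.4]
9 [498.8 -74.9] [ 0.1 -0.4]
10 [504.3 -86.2] [ 0.2 -0.4]
11 [511.  -96.9] [ 0.2 -0.4]
12 [ 518.7 -106.8] [ 0.3 -0.3]
```

play_rows --rows '[[[-0.2, -0.37, 0], [0, 0, 0.75]], [[-0.16, -0.39, 0], [0, 0, 0.75]], [[-0.12, -0.4, 0], [0, 0, 0.75]], [[-0.07, -0.41, 0], [0, 0, 0.75]], [[-0.03, -0.42, 0], [0, 0, 0.75]], [[0.01, -0.42, 0], [0, 0, 0.75]]]'

```text
time: 6.18
tool_pos: [489.6, -37.2, 81.0]
tcp_rot: [-3.141, -0.001, 0.093]
contact_force: [0.2, 4.0, 1.9]
grip_width: 21.9
finger_force: 2.2
```

play_rows --rows '[[[0.06, -0.41, 0], [0, 0, 0.75]], [[0.1, -0.41, 0], [0, 0, 0.75]], [[0.14, -0.39, 0], [0, 0, 0.75]], [[0.18, -0.38, 0], [0, 0, 0.75]], [[0, 0, 0], [0, 0, 0]], [[0, 0, 0], [0, 0, 0]]]'

```text
time: 6.92
tool_pos: [504.1, -85.2, 80.5]
tcp_rot: [3.141, -0.001, 0.506]
contact_force: [0.0, 0.3, 0.1]
grip_width: 22.2
finger_force: 0.0
```

play_rows --rows '[[[0, 0.03, 0.1], [0, 0, 0]], [[0, 0, 0.6], [0, 0, 0]], [[0, 0, 0.9], [0, 0, 0]], [[0, 0, 0.9], [0, 0, 0]], [[-0.2, 0, 0.95], [0, 0, -0.4]], [[-0.5, 0, 0.95], [0, 0, -0.8]], [[-0.5, 0, 0.95], [0, 0, -0.8]], [[0, 0, 0], [0, 0, -0.5]], [[0, 0, 0], [0, 0, 0]], [[0, 0, 0], [0, 0, 0]]]' --hand -0.2

```text
time: 8.18
tool_pos: [467.9, -84.2, 240.5]
tcp_rot: [-3.141, 0.001, 0.161]
contact_force: [0.1, -0.5, 0.8]
grip_width: 36.8
finger_force: 0.0
```

```bash
rm rays.pkl; python3 look.py w3 chuck_face lever_grip chuck bottle jaw_1; python3 - <<'E'
from h import *
print([(round(k["p"],2),[float(x) for x in k["at"]]) for k in spot_in("jaw_1","wrist")])
E
```

```text
8.175 [467.9 -84.2 240.5] [-3.1  0.   0.2]
chuck_face [ 47.8 284.8] 0.85 [609.3 -27.7  48. ]
lever_grip [182.1 328. ] 0.84 [503.2 -83.3  80. ]
chuck [ 63.7 288.2] 0.83 [606.3 -26.4   0. ]
bottle [250.7 557.3] 0.79 [ 460.5 -358.7    0. ]
[(0.87, [16.8, 338.7]), (0.61, [102.2, 274.2]), (0.59, [8.8, 233.2])]
```

View pics/w3.png

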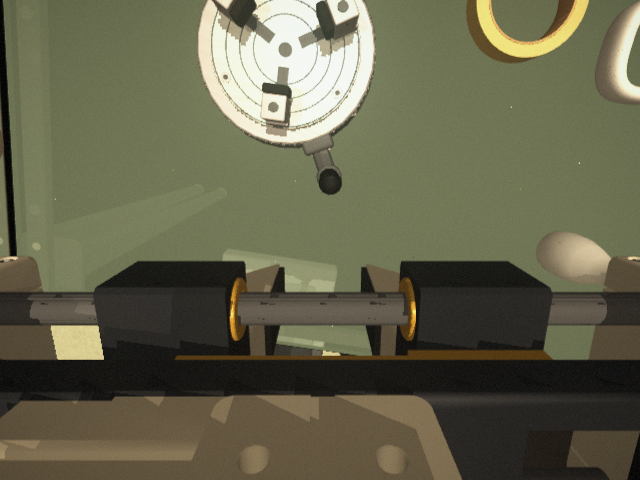

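w3 shows the open chuck: centre hole at (50,285), jaw_2 top at (107,275), grip top at (180,328), and the bottle at the right edge. Now going to the bottle.

```bash
python3 - <<'E'
from h import *
np.set_printoptions(precision=2,suppress=True)
o=get_obs();c=capture("wrist")
f=atz(ray(c,(49.5,285),o),48);j=atz(ray(c,(107,275),o),88);g=atz(ray(c,(180,328.5),o),103)
e=f-np.array([609.3,-27.8,48])
C=np.array([609.3,-27.8])
print(f,j,g)
a=np.arctan2(-(j[1]-C[1]),-(j[0]-C[0]));b=np.arctan2(-(g[1]-C[1]),-(g[0]-C[0]))
print("yaw",a,"grip bearing-pi",b,np.linalg.norm(g[:2]-C),"s",.75-b+a)
E
```

```text
[608.23 -28.37  48.  ] [556.38 -31.5   88.  ] [507.23 -82.97 103.  ]
yaw 0.06974192692499896 grip bearing-pi 0.49553315278860577 116.0293634466283 s 0.3242087741363932
```

play_rows --rows '[[[-0.6, -0.95, 0], [0, 0, 0]], [[-0.6, -0.95, 0], [0, 0, 0]], [[-0.6, -0.95, 0], [0, 0, 0]], [[-0.4, -0.95, 0], [0, 0, 0]], [[0, -0.95, 0], [0, 0, 0]], [[0, -0.95, 0], [0, 0, 0]], [[0, -0.95, 0], [0, 0, 0]], [[0, 0, 0], [0, 0, 0]], [[0, 0, 0], [0, 0, 0]]]' --hand 0.1

```text
time: 9.7
tool_pos: [401.9, -283.3, 240.5]
tcp_rot: [-3.141, 0.0, 0.159]
contact_force: [0.2, 0.1, -0.3]
grip_width: 50.3
finger_force: 0.0
```

```bash
rm rays.pkl; python3 look.py w4 bottle; python3 - <<'E'
from h import *
o=get_obs();c=capture("wrist");m=trace("bottle","wrist")
for k in m[:2]: 
    ys,xs=np.nonzero(k["mask"]);print(k["p"],ys.min(),ys.max(),xs.min(),xs.max(),k["at"])
E
```

```text
9.7 [ 401.9 -283.3  240.5] [-3.1  0.   0.2]
bottle [165.8 400.4] 0.95 [ 459.2 -359.2    0. ]
0.83 140 190 377 438 [165.7, 405.9]
```

View pics/w4.png

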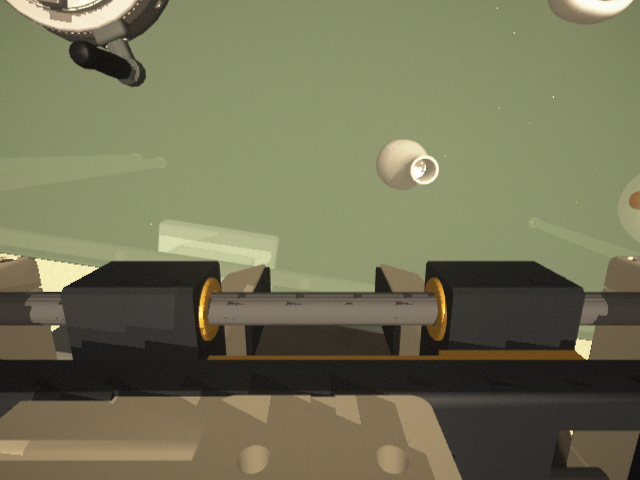

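w4 shows the bottle with its mouth at (170,425) and belly centre at (164,403).

```bash
python3 - <<'E'
from h import *
np.set_printoptions(precision=1,suppress=True)
o=get_obs();c=capture("wrist")
print(atz(ray(c,(170,424.5),o),106),atz(ray(c,(164.5,403.5),o),25))
t=capture("top")
print([ (k["p"],k["at"]) for k in pinpoint("bottle","top")], atz(ray(t,(319.5,441.5)),106))
f=t["frame"][300:345,415:465];cv2.imwrite("pics/tb.png",cv2.resize(f[:,:,::-1],None,fx=10,fy=10,interpolation=cv2.INTER_NEAREST))
E
```

```text
[ 461.5 -355.   106. ] [ 461.9 -356.5   25. ]
[(0.61, [266.0, 319.6])] [ 457.7 -355.4  106. ]
```

play_rows --rows '[[[0.5, -0.9, 0], [0, 0, 0]], [[0.5, -0.9, 0], [0, 0, 0]], [[0, -0.2, 0], [0, 0, 0]], [[0, 0, 0], [0, 0, 0]], [[0, 0, 0], [0, 0, 0]]]'

```text
time: 10.68
tool_pos: [431.6, -343.1, 240.8]
tcp_rot: [-3.141, 0.0, 0.16]
contact_force: [-0.6, 0.2, 0.5]
grip_width: 50.4
finger_force: 0.0
```

```bash
python3 look.py w5 bottle; python3 - <<'E'
from h import *
o=get_obs();c=capture("wrist");m=trace("bottle","wrist")
for k in m[:1]: 
    ys,xs=np.nonzero(k["mask"]);print(k["p"],ys.min(),ys.max(),xs.min(),xs.max(),k["at"])
E
```

```text
10.675 [ 431.6 -343.1  240.8] [-3.1  0.   0.2]
bottle [182.8 338.7] 0.58 [ 460.3 -356.3    0. ]
  tri (array([ 460.4, -356. ,   12.1]), [1.0758352834528175, 1.0758352834527245])
0.95 160 210 315 362 [187.8, 341.1]
```

View pics/w5.png

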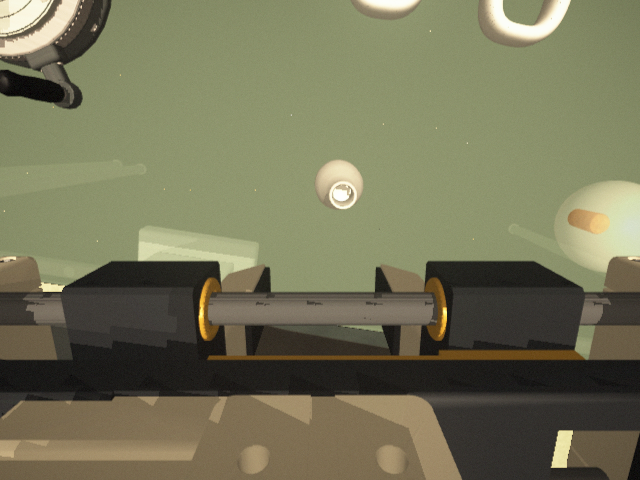

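w5 shows the mouth at (195,343) and the belly centre at (185,339).

```bash
python3 - <<'E'
from h import *
np.set_printoptions(precision=1,suppress=True)
o=get_obs();c=capture("wrist")
r2=ray(c,(195,343),o);print(atz(r2,106),atz(ray(c,(185,339),o),25))
o1=dict(o,tool_pos=[401.9,-283.3,240.5],tcp_rot=[-3.141,0,.159])
print(tri([ray(c,(170,424.5),o1),r2]))
E
```

```text
[ 461.5 -355.4  106. ] [ 460.8 -356.    25. ]
(array([ 461.2, -355.6,  103.7]), [0.05016324821490648, 0.050163248215003474])
```

play_rows --rows '[[[0.5, -0.21, -0.2], [0, 0, 0]], [[0.49, -0.21, -0.6], [0, 0, 0]], [[0, 0, -0.9], [0, 0, 0]], [[0, 0, -0.9], [0, 0, 0]], [[0, 0, -0.9], [0, 0, 0]], [[0, 0, -0.9], [0, 0, 0]], [[0, 0, -0.7], [0, 0, 0]], [[0, 0, -0.3], [0, 0, 0]], [[0, 0, 0], [0, 0, 0]], [[0, 0, 0], [0, 0, 0]]]'

```text
time: 12.18
tool_pos: [462.3, -357.0, 79.5]
tcp_rot: [3.14, -0.001, 0.159]
contact_force: [0.5, 0.6, 0.2]
grip_width: 50.5
finger_force: 0.0
```

play_rows --rows '[[[0, 0, 0], [0, 0, 0]], [[0, 0, 0], [0, 0, 0]], [[0, 0, 0], [0, 0, 0]], [[0, 0, 0], [0, 0, 0]], [[0, 0, 0], [0, 0, 0]]]' --hand -1

```text
time: 12.8
tool_pos: [461.7, -356.5, 78.7]
tcp_rot: [-3.142, 0.0, 0.159]
contact_force: [-0.6, 0.4, -0.1]
grip_width: 21.3
finger_force: 30.0
```

play_rows --rows '[[[0, 0, 0.3], [0, 0, 0]], [[0, 0, 0.8], [0, 0, 0]], [[0, 0, 0.9], [0, 0, 0]], [[0, 0, 0.9], [0, 0, 0]], [[0, 0, 0.9], [0, 0, 0]], [[0.1, 0.3, 0.6], [0, 0, 0]], [[0.4, 0.8, 0], [0, 0, 0]], [[0.45, 0.95, 0], [0, 0, 0]], [[0.45, 0.95, 0], [0, 0, 0]], [[0.45, 0.95, 0], [0, 0, 0]], [[0.45, 0.95, 0], [0, 0, 0]], [[0.45, 0.95, 0], [0, 0, 0]]]'

```text
time: 14.3
tool_pos: [544.6, -180.1, 211.4]
tcp_rot: [3.141, -0.0, 0.159]
contact_force: [0.8, -0.2, -1.0]
grip_width: 21.6
finger_force: 30.0
```

play_rows --rows '[[[0.45, 0.95, 0], [0, 0, 0]], [[0.45, 0.95, 0], [0, 0, 0]], [[0.45, 0.95, 0], [0, 0, 0]], [[0.45, 0.95, 0], [0, 0, 0]], [[0.45, 0.95, 0], [0, 0, 0]], [[0.35, 0.6, 0], [0, 0, 0]], [[0, 0, 0], [0, 0, 0]], [[0, 0, 0], [0, 0, 0]], [[0, 0, 0], [0, 0, 0]]]'

```text
time: 15.42
tool_pos: [621.9, -21.5, 210.8]
tcp_rot: [3.141, 0.0, 0.158]
contact_force: [0.7, 0.8, -1.3]
grip_width: 21.6
finger_force: 30.0
```

```bash
python3 - <<'E'
from h import *
o=get_obs();print(o["tool_pos"],o["tcp_rot"],o["contact_force"],o["grip_width"])
c=capture("scene");cv2.imwrite("pics/s2.png",cv2.resize(c["frame"][180:320,240:420,::-1],None,fx=4,fy=4))
E
```

```text
[621.90291217 -21.53348163 210.82346661] [3.14132629e+00 2.63063238e-04 1.58054304e-01] [ 0.72471465  0.78236176 -1.26103391] 21.640248476482242
```

View pics/s2.png

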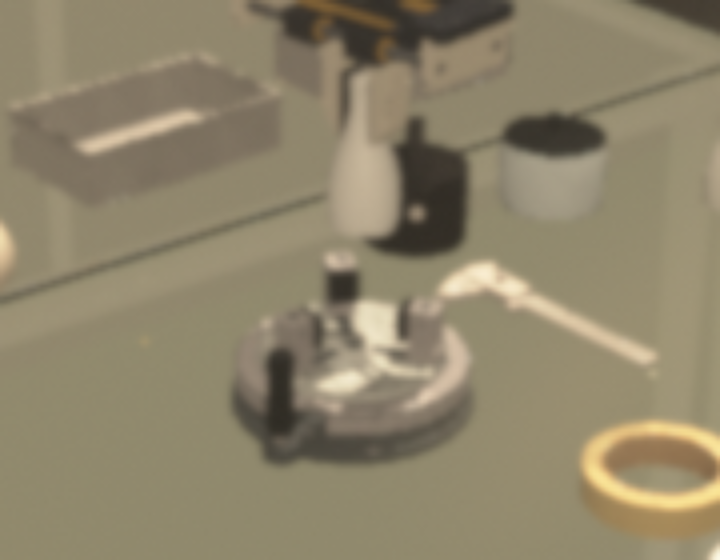

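The scene crop shows the bottle hanging upright above the open chuck. Correcting sideways, then lowering.

play_rows --rows '[[[-0.22, -0.11, 0], [0, 0, 0]], [[-0.22, -0.1, 0], [0, 0, 0]], [[0, 0, -0.2], [0, 0, 0]], [[0, 0, -0.5], [0, 0, 0]], [[0, 0, -0.6], [0, 0, 0]], [[0, 0, -0.6], [0, 0, 0]], [[0, 0, -0.4], [0, 0, 0]], [[0, 0, -0.2], [0, 0, 0]], [[0, 0, -0.1], [0, 0, 0]], [[0, 0, 0], [0, 0, 0]], [[0, 0, 0], [0, 0, 0]]]'

```text
time: 16.85
tool_pos: [609.3, -26.9, 133.3]
tcp_rot: [3.141, -0.001, 0.159]
contact_force: [0.1, 0.3, -0.2]
grip_width: 21.4
finger_force: 30.0
```

play_rows --rows '[[[0, 0, -0.04], [0, 0, 0]], [[0, 0, -0.03], [0, 0, 0]], [[0, 0, 0], [0, 0, 0]], [[0, 0, 0], [0, 0, 0]]]'

```text
time: 17.35
tool_pos: [609.0, -26.8, 130.6]
tcp_rot: [3.141, -0.0, 0.159]
contact_force: [-0.7, -0.3, -0.9]
grip_width: 21.1
finger_force: 30.0
```

play_rows --rows '[[[0, 0, -0.04], [0, 0, 0]], [[0, 0, -0.03], [0, 0, 0]], [[0, 0, 0], [0, 0, 0]], [[0, 0, 0], [0, 0, 0]]]'

```text
time: 17.85
tool_pos: [609.0, -26.8, 128.5]
tcp_rot: [3.141, 0.0, 0.159]
contact_force: [0.7, -0.2, -1.1]
grip_width: 21.5
finger_force: 30.0
```

play_rows --rows '[[[0, 0, -0.03], [0, 0, 0]], [[0, 0, 0], [0, 0, 0]], [[0, 0, 0], [0, 0, 0]]]'

```text
time: 18.23
tool_pos: [609.0, -26.8, 127.6]
tcp_rot: [3.141, 0.0, 0.159]
contact_force: [-0.2, 0.3, -0.5]
grip_width: 21.4
finger_force: 30.0
```

play_rows --rows '[[[0, 0, -0.03], [0, 0, 0]], [[0, 0, 0], [0, 0, 0]], [[0, 0, 0], [0, 0, 0]]]'

```text
time: 18.6
tool_pos: [609.0, -26.8, 126.7]
tcp_rot: [3.141, 0.0, 0.159]
contact_force: [-0.8, 0.3, -1.4]
grip_width: 21.3
finger_force: 30.0
```

play_rows --rows '[[[0, 0, -0.02], [0, 0, 0]], [[0, 0, 0], [0, 0, 0]], [[0, 0, 0], [0, 0, 0]]]'

```text
time: 18.98
tool_pos: [609.1, -26.8, 126.7]
tcp_rot: [3.141, -0.001, 0.159]
contact_force: [-1.9, 1.5, 6.2]
grip_width: 21.6
finger_force: 30.0
```

The foot touches down (6 N). Letting go.

play_rows --rows '[[[0, 0, 0], [0, 0, 0]], [[0, 0, 0], [0, 0, 0]], [[0, 0, 0], [0, 0, 0]], [[0, 0, 0], [0, 0, 0]], [[0, 0, 0], [0, 0, 0]]]' --hand 0

```text
time: 19.6
tool_pos: [609.0, -26.8, 126.0]
tcp_rot: [3.142, 0.0, 0.159]
contact_force: [-0.2, 0.2, 0.5]
grip_width: 46.5
finger_force: 0.0
```

play_rows --rows '[[[0, 0, 0.3], [0, 0, 0]], [[0, 0, 0.8], [0, 0, 0]], [[0, 0, 0.9], [0, 0, 0]], [[0, 0, 0.9], [0, 0, 0]], [[-0.7, -0.4, 0.9], [0, 0, 0.5]], [[-0.9, -0.4, 0], [0, 0, 0.5]], [[-0.9, -0.4, 0], [0, 0, 0.5]], [[-0.9, -0.4, 0], [0, 0, 0.5]], [[-0.9, -0.3, 0], [0, 0, 0.4]], [[0, 0, 0], [0, 0, 0]], [[0, 0, 0], [0, 0, 0]]]'

```text
time: 20.98
tool_pos: [480.8, -83.8, 240.8]
tcp_rot: [3.14, -0.001, 0.493]
contact_force: [0.1, -0.2, 0.3]
grip_width: 45.8
finger_force: 0.0
```

```bash
rm -f rays.pkl; python3 look.py w6 bottle lever_grip chuck_face
```

```text
20.975 [480.8 -83.8 240.8] [ 3.1 -0.   0.5]
bottle [ 60.2 336.1] 0.74 [619.3 -25.2   0. ]
lever_grip [201.2 334. ] 0.8 [502.1 -84.2  80. ]
```

View pics/w6.png

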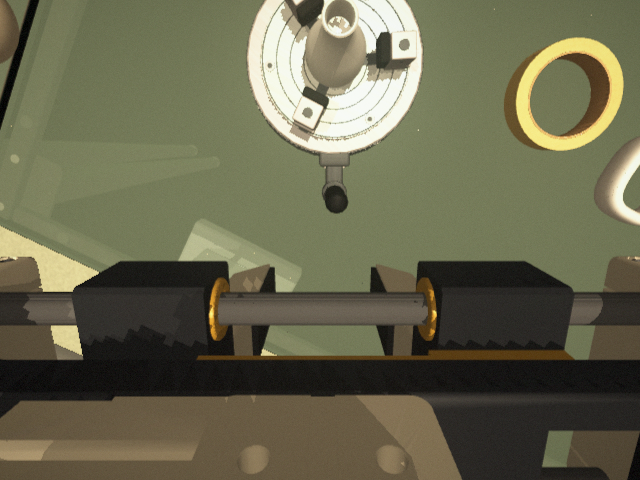

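w6 shows the bottle standing upright between the open jaws (foot about (75,335)) and the grip top at (198,336). Going down onto the grip, with a yaw check.

```bash
python3 - <<'E'
from h import *
np.set_printoptions(precision=2,suppress=True)
o=get_obs();c=capture("wrist");C=np.array([609,-27.9])
for n,p,a,z in(("j2",(111.5,308),np.pi,88),("j3",(45,404),-np.pi/3,88),("grip",(198,336),np.pi,103)):
    q=atz(ray(c,p,o),z)[:2]-C; b=np.arctan2(q[1],q[0])-a; print(n,q+C,np.linalg.norm(q),(b+np.pi)%(2*np.pi)-np.pi)
E
```

```text
j2 [556.3  -29.49] 52.72370214390339 0.030230102050696317
j3 [634.36 -71.86] 50.74424965548803 -0.00037615666570278705
grip [507.49 -81.59] 114.83394689402 0.48649639223175356
```

play_rows --rows '[[[0.4, 0, -0.4], [0, 0, 0]], [[0.37, 0, -0.9], [0, 0, 0]], [[0, 0, -0.9], [0, 0, 0]], [[0, 0, -0.9], [0, 0, 0]], [[0, 0, -0.9], [0, 0, 0]], [[0, 0, -0.9], [0, 0, 0]], [[0, 0, -0.42], [0, 0, 0]], [[0, 0, 0], [0, 0, 0]], [[0, 0, 0], [0, 0, 0]]]'

```text
time: 22.35
tool_pos: [503.8, -84.0, 81.2]
tcp_rot: [3.14, -0.001, 0.494]
contact_force: [-0.0, -0.1, 0.2]
grip_width: 45.9
finger_force: 0.0
```

play_rows --rows '[[[0, 0, 0], [0, 0, 0]], [[0, 0, 0], [0, 0, 0]], [[0, 0, 0], [0, 0, 0]]]' --hand -0.52

```text
time: 22.72
tool_pos: [503.2, -83.9, 80.9]
tcp_rot: [3.141, -0.0, 0.494]
contact_force: [-0.0, -0.3, -0.2]
grip_width: 23.3
finger_force: 0.0
```

play_rows --rows '[[[-0.17, 0.38, 0], [0, 0, -0.75]], [[-0.13, 0.395, 0], [0, 0, -0.75]], [[-0.09, 0.41, 0], [0, 0, -0.75]], [[-0.05, 0.41, 0], [0, 0, -0.75]], [[0, 0.42, 0], [0, 0, -0.75]], [[0, 0, 0], [0, 0, 0]]]'

```text
time: 23.48
tool_pos: [489.9, -23.0, 80.7]
tcp_rot: [3.141, -0.0, -0.027]
contact_force: [-0.0, -0.2, 0.5]
grip_width: 21.8
finger_force: 0.0
```

play_rows --rows '[[[0.02, 0.21, 0], [0, 0, -0.37]], [[0.02, 0.21, 0], [0, 0, -0.38]], [[0.04, 0.2, 0], [0, 0, -0.37]], [[0.04, 0.2, 0], [0, 0, -0.38]], [[0, 0, 0], [0, 0, 0]], [[0, 0, 0], [0, 0, 0]]]'

```text
time: 24.22
tool_pos: [493.6, 0.9, 80.6]
tcp_rot: [3.142, -0.0, -0.237]
contact_force: [-0.9, -1.3, 1.5]
grip_width: 22.0
finger_force: 1.0
```

```bash
python3 - <<'E'
from h import *
c=capture("wrist");a=c["frame"][:300,:,::-1];s=capture("scene")["frame"][180:320,240:420,::-1]
cv2.imwrite("pics/m1.png",np.hstack([cv2.resize(a,(440,206)),cv2.resize(s,(265,206))]))
cv2.imwrite("pics/m1.png",cv2.resize(a[:250,150:500],(770,550)))
E
```

```text
(no output)
```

View pics/m1.png

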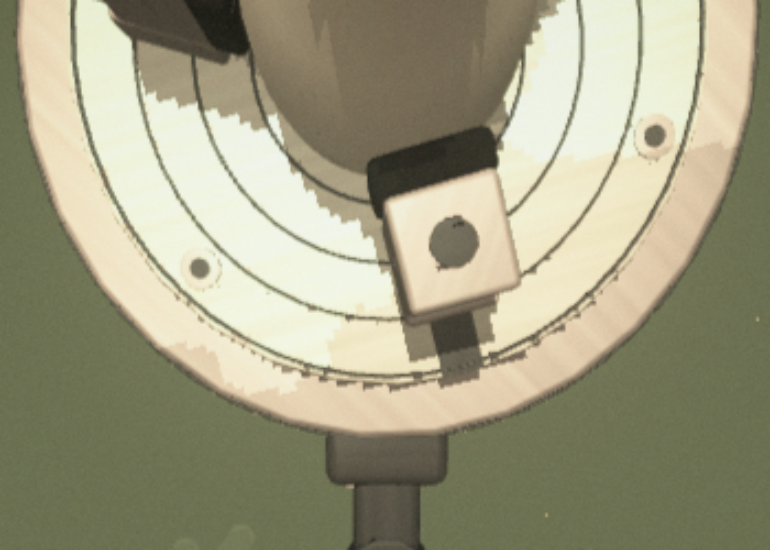

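The crop shows the bottle with jaw_2's pad at its belly (jaw hole at picture (110,356), lever arm at (227,326)). Working out the sleeve angle from it.

```bash
python3 - <<'E'
from h import *
np.set_printoptions(precision=2,suppress=True)
o=get_obs();c=capture("wrist")
print(o["tool_pos"],o["contact_force"])
Q={n:atz(ray(c,p,o),z)[:2] for n,p,z in(("hole",(110.5,356),88),("slot",(165,359.5),48),("arm",(225,326),33),("armtop",(205,325.8),38))}
for C in([609,-28],[610.5,-27.5],[608,-28.5]):
    C=np.array(C)
    for n in Q:
        q=C-Q[n]; print(n,Q[n],round(np.linalg.norm(q),1),round(float(np.arctan2(q[1],q[0])),3))
# circle fit to sleeve/face edge
g=cv2.cvtColor(c["frame"],cv2.COLOR_RGB2HSV)
m=trace("chuck","wrist")
f=pinpoint("chuck_face","wrist");print([(k["p"],atz(ray(c,k["at"],o),48)) for k in f[:2]])
E
```

```text
[493.55   0.92  80.58] [-2.14 -2.29  1.9 ]
hole [566.78 -29.6 ] 42.2 0.038
slot [543.97 -30.24] 65.1 0.034
arm [514.76  -6.27] 96.7 -0.227
armtop [526.68  -8.95] 84.5 -0.227
hole [566.78 -29.6 ] 43.8 0.048
slot [543.97 -30.24] 66.6 0.041
arm [514.76  -6.27] 98.1 -0.218
armtop [526.68  -8.95] 85.8 -0.218
hole [566.78 -29.6 ] 41.2 0.027
slot [543.97 -30.24] 64.1 0.027
arm [514.76  -6.27] 95.9 -0.234
armtop [526.68  -8.95] 83.6 -0.236
[]
```

s ≈ 1.01 now. Another 0.15 rad takes it to about 1.16.

play_rows --rows '[[[0.055, 0.19, 0], [0, 0, -0.36]], [[0.065, 0.19, 0], [0, 0, -0.36]], [[0.07, 0.18, 0], [0, 0, -0.35]], [[0, 0, 0], [0, 0, 0]], [[0, 0, 0], [0, 0, 0]], [[0, 0, 0], [0, 0, 0]]]'

```text
time: 25.22
tool_pos: [499.3, 18.0, 80.6]
tcp_rot: [-3.141, -0.0, -0.388]
contact_force: [0.2, -2.3, 1.2]
grip_width: 22.4
finger_force: 1.1
```

```bash
python3 - <<'E'
from h import *
o=get_obs();print(o["contact_force"],o["tcp_rot"])
c=capture("wrist");a=c["frame"][:250,150:500,::-1]
cv2.imwrite("pics/m2.png",cv2.resize(a,(770,550)))
E
```

```text
[ 0.19187192 -2.30074133  1.18269115] [-3.14148923e+00 -1.65329078e-04 -3.87638046e-01]
```

View pics/m2.png

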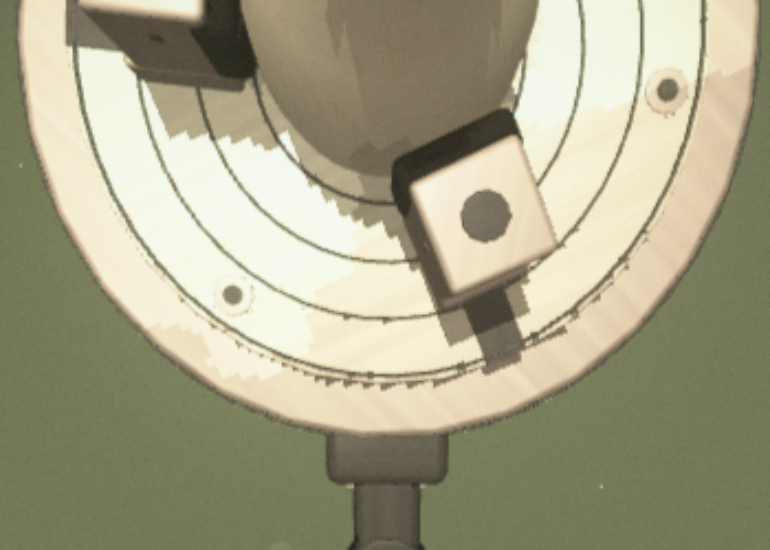

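Jaw hole at (98,371), lever arm again at (227,326). Checking the angle.

```bash
python3 - <<'E'
from h import *
np.set_printoptions(precision=2,suppress=True)
o=get_obs();c=capture("wrist");C=np.array([609,-28])
B={}
for n,p,z in(("hole",(98.2,370.9),88),("arm",(225,326),33)):
    q=C-atz(ray(c,p,o),z)[:2];B[n]=np.arctan2(q[1],q[0]); print(n,np.linalg.norm(q),B[n])
print("s",.75-B["arm"]+B["hole"])
E
```

```text
hole 40.0109584272746 0.04307377827582769
arm 96.71376105626399 -0.3786309907078051
s 1.1717047689836328
```

s ≈ 1.17, pads about 3 mm in. Opening, rising clear and checking.

play_rows --rows '[[[0, 0, 0], [0, 0, 0]], [[0, 0, 0], [0, 0, 0]], [[0, 0, 0], [0, 0, 0]], [[0, 0, 0.3], [0, 0, 0]], [[0, 0, 0.8], [0, 0, 0]], [[0, 0, 0.9], [0, 0, 0]], [[-0.4, 0, 0.9], [0, 0, 0]], [[-0.4, 0, 0.9], [0, 0, 0]], [[-0.4, 0, 0.9], [0, 0, 0]], [[0, 0, 0.5], [0, 0, 0]], [[0, 0, 0], [0, 0, 0]], [[0, 0, 0], [0, 0, 0]]]' --hand 0

```text
time: 26.82
tool_pos: [462.9, 18.1, 236.1]
tcp_rot: [3.141, 0.001, -0.388]
contact_force: [0.3, 0.6, -0.4]
grip_width: 46.2
finger_force: 0.0
```

```bash
python3 - <<'E'
from h import *
np.set_printoptions(precision=2,suppress=True)
o=get_obs();c=capture("wrist");print(o["tool_pos"],o["contact_force"])
cv2.imwrite("pics/f.png",c["frame"][:,:,::-1])
for q,z in(("lever_grip",80),("bottle",48),("chuck_face",48)):
    for k in pinpoint(q,"wrist")[:1]: 
        p=atz(ray(c,k["at"],o),z);print(q,k["p"],p,np.arctan2(-28-p[1],609-p[0]))
E
```

```text
[462.89  18.1  236.09] [ 0.27  0.57 -0.36]
lever_grip 0.75 [496.93  17.9   80.  ] -0.38871165779444994
```

View pics/f.png

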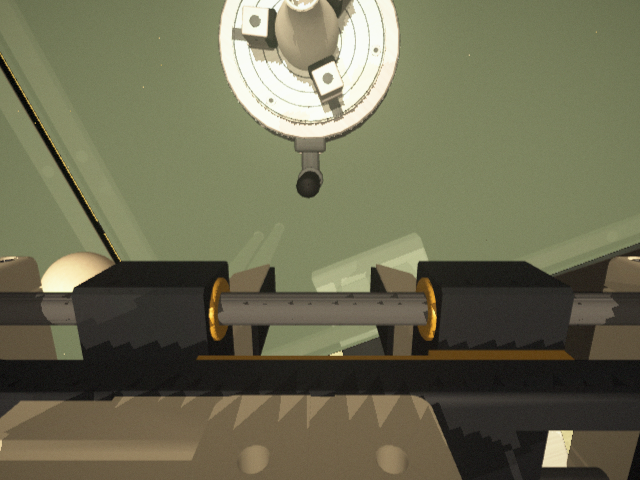

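The final picture shows the bottle upright, held by the jaws (visible at (22,256) and (78,327)). The lever is at (183,308), where I left it, and the gripper is clear. Handing in.

```bash
python3 -c "
from plant import bot
print(bot.close_job())"
```

```text
the job is handed in; nothing more can be done
None
```

The bottle stands upright in the chuck and the lever is closed to about 1.17 rad, with the pads pressed in roughly 3 mm by my camera estimate; the gripper is clear and the job is handed in, but no verdict came back.

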